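# Cover the bearing tin, then lift off its outer lid alone

## Robot

A 7-joint arm with a two-finger parallel gripper is mounted at the origin on the work surface. World frame = base frame: x ahead of the robot, y to its left, z up, the work surface at z = 0. Lengths are in m, angles in rad, forces in N, time in s.
With the tool pointing down it reaches from about 0.425 to 0.875 m from the base axis. Payload 4.7 kg.
Tool frame: the origin (TCP) lies on the centre line of the jaws, within the pads' length; the fingertips stand ahead of it and the grasp point (between the pads) lies 2 mm behind it (nose_length is the z of the fingertips in the tool frame, in m); z points along the fingers, y is the line along which they close (so a half turn about z gives the same grasp; the last joint's range is limited). The gripper opens to 87 mm and grips with 3 to 60 N. Pads are 19 mm wide; open, the fingers measure 117 mm over their backs; the gripper's body (75 mm by 190 mm) begins 51 mm behind the grasp point.
Start: joints at [-1.233, 0.321, -0.07, 1.45, 0.023, 1.371, -0.057], TCP at [0.207, 0.616, 0.24] pointing down, gripper open.
Joint ranges: [-2.86, 2.86], [-0.3, 2.09], [-1.38, 1.24], [0.06, 2.45], [-1.56, 4.7], [0.09, 2.05], [-2.69, 2.69]. Speed limits (rad/s): [2.57, 2.57, 3.14, 3.14, 3.14, 3.14, 3.14].

## Interface

Orientations are given as a rotation vector (axis times angle).
In Python, from bench import * gives the robot as it stands.
- The arm moves only by the tool send_rows, never from a script. Its arguments are lists of equal length, an entry for each row: "xyz": the shift along the tool's x, y, z in mm, a list of three; "dr": the turn, a rotation vector about the tool's x, y, z in rad, a list of three. A call has exactly 10 rows; each row is the pose to reach, as a shift and turn from the pose commanded when the call began, along the tool's axes at that moment; what a row does not reach only later rows make up. A row lasts 1/12 s, in which the tool goes at most 41.7 mm and 7.16 degrees, less where a joint would pass 70% of its speed; a pose out of reach is approached as far as the arm can. A call with a gripper value outside its range is refused whole. "jaw" is the finger opening in mm, from 0 to 87, set as the call begins (left out, the last holds). The fingers move at their own pace and stop on an object; "grip_force" is the grip in N (left out, the last holds). Time passes only in rows, so rows that repeat a pose let the fingers close, or fill a call up. It gives the time, the measured TCP pose, the force, the opening and the grip force at its end, in the units of the state.
- get_state(): the state, without advancing time (a new reading comes with each control period).
- get_image(name): name is "side" or "top" or "wrist"; returns the picture (384x512x3 uint8, red, green, blue); there is no depth.
- calibration(name): a dict with "vfov" (degrees; the focal length in pixels is half the picture's height over the tangent of half this angle, whatever the lens; pixels are square), "cx", "cy" (the principal point, pixels), "rvec" (rotation vector, rad) and "tvec" (3), from world to camera coordinates, as OpenCV has them; the wrist camera has in their place "hand_eye" (4x4, takes a point from camera to tool coordinates, whose origin is the TCP and whose axes are the flange's). Camera axes: x right, y down, z forward; pixel columns grow to the right and rows downward; lengths in m; the calibration is good to about 2 mm. A picture is of the moment at which its call begins: read the wrist's pose just before it. calibration takes no time and is no camera call.
- close_job(): hands the job in; it is judged then, once.
The state is a dict: "time": time; "joint_positions": joint angles; "qd": joint speeds; "joint_torque": joint torques, N m; "position": TCP position; "tool_rot": TCP orientation; "ft_force": force on the tool from outside, world axes, zero at the start; "torque": the same for the moment, N m; "grip_width": opening from 0.0 (shut) to 1.0 (fully open); "grip_force": force on a finger pad.
Only numpy, scipy, OpenCV 4.12 (cv2) and the standard library are available. Lean on these libraries where they do the work, as an engineer would, in place of code of your own. Each camera call takes 0.05 s, during which the arm holds its last target. There are 200 camera calls.

## Task

The tin of fan bearings stands open while its two lids, one nested over the other, wait on the cork pad: carry the pair over together by the orange knob, lower them gently (no dropping) so that the inner lid seats squarely in the tin's mouth, and let go. Then take the outer lid by its yellow collar, lift it off alone, straight up until it is wholly clear of the orange knob, and finish holding it there level and still above the tin (do not put it down or let go), so that I can renew its seal. The inner lid must stay seated in the tin and not be touched any more once the outer lid is coming off, and neither the tin nor anything else on the bench may be shifted.

Things in the scene. Friction and masses are not known exactly. Their poses are not given: they have to be found in the camera images.
- tin: White round tin with a red band, open at the top, 100 mm outer diameter, wall 4 mm (mouth 92 mm across), 70 mm tall, 0.8 kg, loose on the bench, with some bearings on its floor. Origin: centre of its underside; z up. With the inner lid seated, that lid's origin is 54 mm above the tin's origin on the same axis.
- inner_lid: Aluminium inner lid, 0.25 kg. Origin: centre of underside, z up. Plug z 0-16 mm (76 mm across at the bottom, 86 from z 9), flange 106 across z 16-21 (rests on the tin's rim), round orange knob 18 across z 21-81. Nested, the knob stands 32 mm out of the outer lid's collar; lifting by it brings both lids.
- outer_lid: Blue round outer lid, 0.2 kg, 120 mm across. Origin: centre of the skirt's lower edge, z up. Skirt z 0-17 mm (bore 112), plate z 17-21, round yellow collar 46 across z 21-45 with an open bore of 36. Nested, its plate rests loosely on the inner lid's flange, its origin 4 mm above the inner lid's; nothing fastens them. Free to turn.
- knob_top (a point): centre of the top of the orange knob (inner lid z 81 mm)
- collar_top (a point): centre of the top of the outer lid's yellow collar (outer lid z 45 mm)
- pad: round cork pad fixed to the bench, 124 mm across, 8 mm thick, on which the inner lid (with the outer over it) stands at the start. Origin: centre of its underside.
- glue: Bystander: white glue bottle with a red cap, 52 mm across, 130 tall. Origin: centre of its underside.
- jar: Bystander: clear jar with an orange cap, 68 mm across, 85 tall. Origin: centre of its underside.
- tape: Bystander: yellow roll of tape lying flat, 84 mm across, 24 tall. Origin: centre of its underside.
- driver: Bystander: red-handled screwdriver lying flat, 200 mm long. Origin: mid-length of the tool, underside.
- motor: Bystander: small dark motor with a copper band, 76 mm across, standing with its thin shaft up, 85 tall in all. Origin: centre of its underside.
- fan_knob: Bystander: green tapered plastic knob, 38 mm across, 24 tall. Origin: centre of its underside.

How it is judged:
On the way, in this order (a step that is already met when the one before it is completed fails the run):
1. the two lids are raised off the cork pad together, nested (z of inner_lid in the frame of pad above 0.035 m and z of outer_lid in the frame of inner_lid below 0.01 m and horizontal distance between outer_lid and inner_lid below 0.008 m), for 0.1 s.
2. the nested lids sit on the tin, the inner one seated, and the hand has let go of both (horizontal distance between inner_lid and tin below 0.005 m and z of inner_lid in the frame of tin between 0.05 and 0.0575 m and angle between inner_lid's own z axis and vertical below 0.05 rad and z of outer_lid in the frame of inner_lid below 0.01 m and horizontal distance between outer_lid and inner_lid below 0.008 m and contact force between the fingers and inner_lid below 0.1 N and contact force between the fingers and outer_lid below 0.1 N), for 0.2 s.
At the end, for the whole second after the job is handed in: Outer lid gripped (>2 N), still, level within 0.2 rad, within 60 mm of the tin axis, lower edge 137 mm or more above the tin's underside, touching neither inner lid nor tin; inner lid untouched, at rest, seated (5 mm, -4/+3.5 mm high, 0.05 rad); tin upright within 0.03 rad (horizontal distance between inner_lid and tin below 0.005 m and z of inner_lid in the frame of tin between 0.05 and 0.0575 m and angle between inner_lid's own z axis and vertical below 0.05 rad and linear speed of inner_lid below 0.02 m/s and angle between tin's own z axis and vertical below 0.03 rad and contact force between the fingers and inner_lid below 0.1 N and z of outer_lid in the frame of tin above 0.137 m and horizontal distance between outer_lid and tin below 0.06 m and angle between outer_lid's own z axis and vertical below 0.2 rad and linear speed of outer_lid below 0.03 m/s and contact force between the fingers and outer_lid above 2 N and contact force between outer_lid and inner_lid below 0.05 N and contact force between outer_lid and tin below 0.05 N); the arm keeps its last pose, push and grip.
It fails at once if the outer lid comes apart from the inner one (by over 20 mm) while the inner one is not seated in the tin (z of outer_lid in the frame of inner_lid above 0.02 m and not (horizontal distance between inner_lid and tin below 0.005 m and z of inner_lid in the frame of tin between 0.05 and 0.0575 m and angle between inner_lid's own z axis and vertical below 0.05 rad)).
It fails at once if the hand or arm touches the inner lid while the outer one is coming off (z of outer_lid in the frame of inner_lid above 0.02 m and contact force between any of the fingers, the arm and inner_lid above 0.5 N).
It fails at once if the lids are dropped onto the tin (over 0.35 m/s in the last 15 mm) (z of inner_lid in the frame of tin below 0.069 m and horizontal distance between inner_lid and tin below 0.03 m and linear speed of inner_lid above 0.35 m/s).
It fails at once if the tin is shifted by over 20 mm or tipped (distance of tin from where it was at the start of the episode above 0.02 m or angle between tin's own z axis and vertical above 0.12 rad).
It fails at once if a bystander is shifted by over 20 mm (distance of any of glue, jar, tape, driver, motor, fan_knob from where it was at the start of the episode above 0.02 m).
It also fails if it takes over 45 s, if anything falls off the work surface, if the arm or the gripper's body presses on something with over 40 N, if the wrist force passes 120 N, or if a joint passes its speed limit or range.

## Working session

There is one attempt and no reset: what is moved stays moved. The work goes in short steps, Python scripts to look and compute and a tool call to move; the robot and the scene stay as the last step left them, time stands still between calls to the robot, and variables do not carry over. Pictures are saved under pics/ and viewed, at most 10 in all, crops included, and the job is handed in when it is done.

Besides the shell and the picture viewer there is one more tool, called after "Call:" as name(argument=value, ...) on one line, values as JSON. send_rows: Moves the arm, as the interface text tells. Its arguments: {"type":"object","properties":{"xyz":{"type":"array"},"dr":{"type":"array"},"jaw":{"type":"number"},"grip_force":{"type":"number"}},"required":["xyz","dr"]}

```bash
mkdir -p pics
python3 - <<'E'
from bench import *
import cv2,numpy as np
s=get_state();print(s)
a=get_image("side");b=get_image("top")
for n in("side","top","wrist"):print(n,calibration(n))
cv2.imwrite("pics/side.png",a[...,::-1]);cv2.imwrite("pics/top.png",b[...,::-1])
E
```

```text
{'time': 0.0, 'joint_positions': array([-1.23291452,  0.3218287 , -0.07010357,  1.45173422,  0.02258484,
        1.37079489, -0.05688327]), 'qd': array([-8.77419739e-04, -2.68458471e-05,  7.23059946e-04,  6.30677952e-04,
       -1.42457062e-03,  1.05967600e-03,  1.48782061e-03]), 'joint_torque': array([-1.22933570e-04, -4.91300440e+01, -4.03965265e-01, -3.12520838e+01,
       -6.39312551e-02,  4.39739751e-02,  2.06351515e-04]), 'position': array([0.20665608, 0.61569446, 0.2384282 ]), 'tool_rot': array([-5.06239442e-01, -3.10029276e+00,  3.08393795e-03]), 'ft_force': array([ 0.84751392, -0.93916285,  1.0178867 ]), 'torque': array([0.00196314, 0.01840093, 0.01186517]), 'grip_force': 0.0, 'grip_width': 1.000249656664497}
side {'vfov': 49.08550443414407, 'cx': 267.0912698439777, 'cy': 197.97214955591502, 'rvec': array([ 1.03641363, -2.43915743,  1.03251787]), 'tvec': array([0.36784353, 0.34594194, 0.54323375])}
top {'vfov': 48.30044703782495, 'cx': 255.93227333638333, 'cy': 188.93116507212852, 'rvec': array([ 2.18862365, -2.14992499,  0.10760373]), 'tvec': array([0.00238822, 0.56908227, 0.9911872 ])}
wrist {'vfov': 68.39873917330732, 'cx': 255.6685339977313, 'cy': 187.6602324282351, 'hand_eye': array([[ 2.43010471e-04, -9.66868670e-01, -2.55274197e-01,
         6.97815041e-02],
       [ 9.99999933e-01,  3.04645568e-04, -2.01907598e-04,
         6.73941696e-06],
       [ 2.72986283e-04, -2.55274131e-01,  9.66868680e-01,
        -1.46118376e-01],
       [ 0.00000000e+00,  0.00000000e+00,  0.00000000e+00,
         1.00000000e+00]])}
```

View pics/side.png

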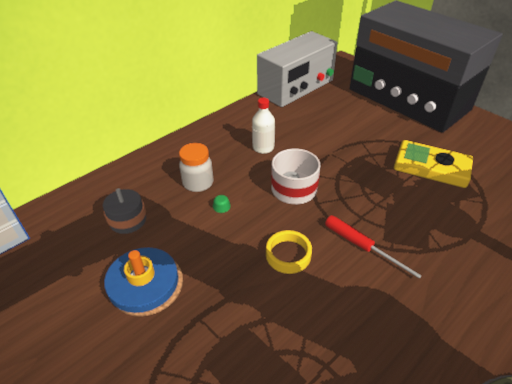

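View pics/top.png

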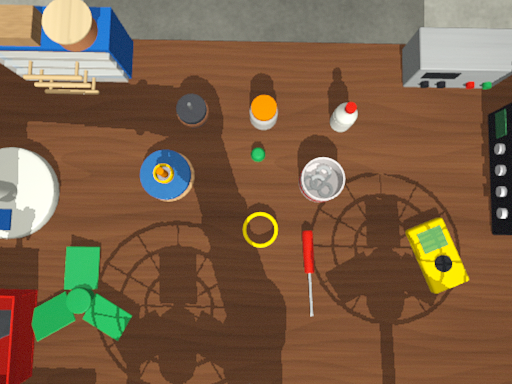

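The side view shows the knob at about (135,255) and the tin mouth at about (296,167). The top view shows the blue lid at about (166,175) and the tin mouth at about (322,179).

```bash
cat > h.py <<'E'
import numpy as np,cv2
from bench import *
from scipy.spatial.transform import Rotation as R
def cam(n,s=None):
    c=calibration(n);f=192/np.tan(np.radians(c["vfov"]/2))
    if n=="wrist":
        T=np.eye(4);T[:3,:3]=R.from_rotvec(s["tool_rot"]).as_matrix();T[:3,3]=s["position"];T=T@c["hand_eye"]
        return f,c["cx"],c["cy"],T[:3,:3],T[:3,3]
    M=R.from_rotvec(c["rvec"]).as_matrix()
    return f,c["cx"],c["cy"],M.T,-M.T@c["tvec"]
def at_z(k,p,z):
    f,cx,cy,M,o=k;d=M@np.array([(p[0]-cx)/f,(p[1]-cy)/f,1]);return o+d*(z-o[2])/d[2]
def proj(k,X):
    f,cx,cy,M,o=k;q=(np.asarray(X)-o)@M;return np.c_[f*q[...,0]/q[...,2]+cx,f*q[...,1]/q[...,2]+cy]
def circ(k,pix,z):
    """fit circle to image contour points back-projected on plane z"""
    P=np.array([at_z(k,p,z)[:2] for p in pix]);A=np.c_[2*P,np.ones(len(P))]
    s=np.linalg.lstsq(A,(P**2).sum(1),rcond=None)[0];return s[:2],np.sqrt(s[2]+s[0]**2+s[1]**2)
def biggest(m):
    c=cv2.findContours(m.astype(np.uint8),cv2.RETR_EXTERNAL,cv2.CHAIN_APPROX_NONE)[0]
    return max(c,key=cv2.contourArea)[:,0,:]
E
python3 - <<'E'
from h import *
for n,rl,rt in(("top",(100,120,230,220),(290,145,360,215)),("side",(90,230,200,320),(260,140,335,210))):
    im=cv2.imread(f"pics/{n}.png");h=cv2.cvtColor(im,cv2.COLOR_BGR2HSV);k=cam(n)
    def reg(m,r):
        o=np.zeros(m.shape,bool);o[r[1]:r[3],r[0]:r[2]]=m[r[1]:r[3],r[0]:r[2]];return o
    H,S,V=cv2.split(h)
    b=biggest(reg((H>100)&(H<125)&(S>150)&(V>60),rl));print(n,"cam",k[4],"lid",circ(k,cv2.convexHull(b)[:,0],.033))
    o=biggest(reg((H>3)&(H<16)&(S>200)&(V>150),rl));print("orange",o.min(0),o.max(0),len(o),at_z(k,o.mean(0),.089))
    w=biggest(reg((S<60)&(V>130),rt));print("tin",w.min(0),w.max(0),circ(k,cv2.convexHull(w)[:,0],.07))
    for nm,p in dict(top=dict(motor=(192,105),jar=(264,108),glue=(350,107),fk=(258,155),tape=(260,230)),side={})[n].items():
        print(nm,at_z(k,p,dict(motor=.06,jar=.085,glue=.13,fk=.024,tape=.024)[nm]))
E
```

```text
top cam [0.46683622 0.01040932 1.04320084] lid (array([0.59993283, 0.22969571]), np.float64(0.05868847691265861))
orange [165 176] [165 176] 1 [0.58841937 0.21718616 0.089     ]
tin [301 157] [345 200] (array([ 0.59166253, -0.13956638]), np.float64(0.05107550562480622))
motor [0.76166198 0.16650469 0.06      ]
jar [ 0.75004877 -0.00274303  0.085     ]
glue [ 0.74232539 -0.18999476  0.13      ]
fk [0.65171927 0.00903161 0.024     ]
tape [0.47180162 0.00116679 0.024     ]
side cam [0.15377437 0.369883   0.62420157] lid (array([0.59369312, 0.23158286]), np.float64(0.061681436096624805))
orange [129 251] [143 274] 56 [0.58235192 0.2344283  0.089     ]
tin [272 148] [320 187] (array([ 0.58517489, -0.13311532]), np.float64(0.05806144941287527))
```

```bash
cat >> h.py <<'E'
def shift(target,yaw_rot=None):
    s=get_state();M=R.from_rotvec(s["tool_rot"]).as_matrix()
    print("t",s["time"],"pos",s["position"].round(4),"tool axes\n",M.round(4));print("shift mm",(1e3*M.T@(np.asarray(target)-s["position"])).round(1))
    D=np.array([M[0,0],M[1,0],0]);D/=np.linalg.norm(D);N=np.c_[D,[D[1],-D[0],0],[0,0,-1]]
    print("level dr",R.from_matrix(M.T@N).as_rotvec().round(4),"F",s["ft_force"].round(2),"w",s["grip_width"]*87,s["grip_force"])
E
python3 - <<'E'
from h import *
import bench
print([n for n in dir(bench) if n[0]!='_'],getattr(bench,"nose_length",None))
shift([.598,.230,.24])
E
```

```text
['MotionError', 'calibration', 'close_job', 'get_image', 'get_state', 'nose_length'] 0.017
t 0.1 pos [0.2067 0.6158 0.2386] tool axes
 [[-9.480e-01  3.181e-01 -5.000e-04]
 [ 3.181e-01  9.480e-01 -1.700e-03]
 [-1.000e-04 -1.700e-03 -1.000e+00]]
shift mm [-493.7 -241.2   -1. ]
level dr [-0.0017  0.0001 -0.    ] F [0.19 0.22 0.  ] w 86.7991647676501 0.0
```

Call:
send_rows(xyz=[[-15,-7,0],[-40,-20,0],[-74,-36,0],[-109,-53,0],[-143,-70,0],[-178,-87,0],[-212,-104,0],[-247,-121,0],[-281,-138,0],[-316,-154,0]], dr=[[0,0,0],[0,0,0],[0,0,0],[0,0,0],[0,0,0],[0,0,0],[0,0,0],[0,0,0],[0,0,0],[0,0,0]], jaw=60)

```text
time: 0.93
position: [0.4589, 0.3665, 0.2396]
tool_rot: [0.508, 3.1, -0.0]
ft_force: [0.6, 1.1, 1.1]
grip_width: 0.693
grip_force: 0.0
```

Call:
send_rows(xyz=[[-34,-17,0],[-69,-34,0],[-104,-51,0],[-135,-66,0],[-155,-76,0],[-168,-82,0],[-175,-86,0],[-178,-87,0],[-178,-87,0],[-178,-87,0]], dr=[[0,0,0],[0,0,0],[0,0,0],[0,0,0],[0,0,0],[0,0,0],[0,0,0],[0,0,0],[0,0,0],[0,0,0]])

```text
time: 1.77
position: [0.5974, 0.2324, 0.2395]
tool_rot: [-0.502, -3.1, -0.001]
ft_force: [-0.9, -0.8, -0.0]
grip_width: 0.69
grip_force: 0.0
```

Run:
```python
from h import *
s=get_state();a=get_image("wrist");k=cam("wrist",s)
cv2.imwrite("pics/w1.png",a[...,::-1])
h=cv2.cvtColor(a,cv2.COLOR_RGB2HSV);H,S,V=cv2.split(h)
b=biggest((H>100)&(H<125)&(S>150)&(V>60));print("lid",circ(k,cv2.convexHull(b)[:,0],.033),b.min(0),b.max(0))
o=biggest((H>3)&(H<16)&(S>200)&(V>120));print("orange",o.min(0),o.max(0),o.mean(0))
shift([.598,.230,.24])
print(proj(k,[[.598,.23,.089],[.598,.23,.057],[.598,.23,.033]]))
```

```text
lid (array([0.59984472, 0.23065591]), np.float64(0.05834203448587852)) [210 126] [300 215]
orange [249 168] [260 177] [254.84375 172.125  ]
t 1.8167 pos [0.5973 0.2326 0.2396] tool axes
 [[-9.490e-01  3.153e-01 -7.000e-04]
 [ 3.153e-01  9.490e-01  1.000e-03]
 [ 1.000e-03  7.000e-04 -1.000e+00]]
shift mm [-1.5 -2.3 -0.4]
level dr [ 0.0007 -0.001  -0.    ] F [ 0.18 -0.32  0.1 ] w 59.737084053047376 0.0
[[253.68030356 181.33731109]
 [253.85235483 175.07791457]
 [253.96193385 171.09132039]]
```

View pics/w1.png

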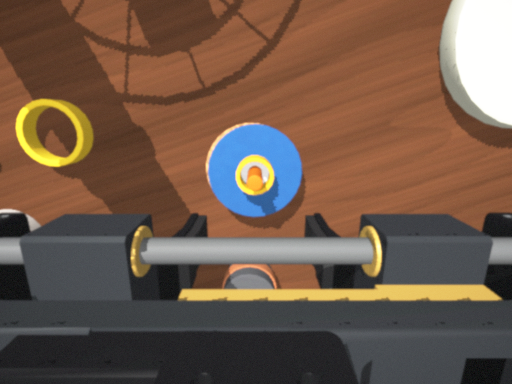

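The wrist view shows the lid pair centred at (255,171) with the knob upright near (255,180). The tool is about 2 mm off the axis, so I'll descend.

Call:
send_rows(xyz=[[-1,-1,15],[-2,-1,45],[-2,-1,75],[-2,-1,102],[-2,-1,125],[-2,-1,142],[-2,-1,153],[-2,-1,159],[-2,-1,161],[-2,-1,161]], dr=[[0,0,0],[0,0,0],[0,0,0],[0,0,0],[0,0,0],[0,0,0],[0,0,0],[0,0,0],[0,0,0],[0,0,0]])

```text
time: 2.65
position: [0.6002, 0.2297, 0.079]
tool_rot: [0.505, 3.1, 0.001]
ft_force: [0.5, -0.3, 0.0]
grip_width: 0.687
grip_force: 0.0
```

Call:
send_rows(xyz=[[0,0,0],[0,0,0],[0,0,0],[0,0,0],[0,0,0],[0,0,0],[0,0,0],[0,0,0],[0,0,0],[0,0,0]], dr=[[0,0,0],[0,0,0],[0,0,0],[0,0,0],[0,0,0],[0,0,0],[0,0,0],[0,0,0],[0,0,0],[0,0,0]], jaw=8, grip_force=40)

```text
time: 3.48
position: [0.6003, 0.2296, 0.0787]
tool_rot: [0.506, 3.1, 0.001]
ft_force: [0.8, 1.1, -0.5]
grip_width: 0.196
grip_force: 40.0
```

Call:
send_rows(xyz=[[0,0,-3],[0,0,-8],[0,0,-16],[0,0,-28],[0,0,-44],[0,0,-62],[0,0,-80],[0,0,-96],[0,0,-108],[0,0,-116]], dr=[[0,0,0],[0,0,0],[0,0,0],[0,0,0],[0,0,0],[0,0,0],[0,0,0],[0,0,0],[0,0,0],[0,0,0]])

```text
time: 4.32
position: [0.6008, 0.2291, 0.1972]
tool_rot: [0.506, 3.098, 0.003]
ft_force: [0.5, -0.3, -3.8]
grip_width: 0.198
grip_force: 40.0
```

Run:
```python
from h import *
shift([.590,-.138,.200])
```

```text
t 4.3167 pos [0.6008 0.2291 0.1972] tool axes
 [[-0.948   0.3184  0.0026]
 [ 0.3184  0.948   0.0012]
 [-0.0021  0.002  -1.    ]]
shift mm [-106.7 -351.4   -3.3]
level dr [0.002  0.0021 0.    ] F [ 0.54 -0.3  -3.77] w 17.21147083963589 39.99560885131359
```

Call:
send_rows(xyz=[[-4,-8,0],[-12,-24,-2],[-24,-48,-3],[-38,-80,-3],[-53,-113,-3],[-68,-146,-3],[-82,-178,-3],[-93,-204,-3],[-98,-218,-3],[-99,-221,-3]], dr=[[0,0,0],[0.002,0.002,0],[0.002,0.002,0],[0.002,0.002,0],[0.002,0.002,0],[0.002,0.002,0],[0.002,0.002,0],[0.002,0.002,0],[0.002,0.002,0],[0.002,0.002,0]])

```text
time: 5.15
position: [0.6226, -0.019, 0.1967]
tool_rot: [-0.518, -3.095, 0.009]
ft_force: [0.8, -0.6, -4.0]
grip_width: 0.192
grip_force: 40.0
```

Call:
send_rows(xyz=[[0,0,0],[0,0,0],[0,0,0],[0,0,0],[0,0,0],[0,0,0],[0,0,0],[0,0,0],[0,0,0],[0,0,0]], dr=[[0,0,0],[0,0,0],[0,0,0],[0,0,0],[0,0,0],[0,0,0],[0,0,0],[0,0,0],[0,0,0],[0,0,0]])

```text
time: 5.98
position: [0.6236, -0.012, 0.1976]
tool_rot: [-0.506, -3.098, 0.002]
ft_force: [0.4, -0.3, -3.7]
grip_width: 0.199
grip_force: 40.0
```

Run:
```python
from h import *
s=get_state();a=get_image("wrist");b=get_image("side");k=cam("wrist",s)
cv2.imwrite("pics/ws2.png",np.vstack([a[:300],b[100:320]])[...,::-1]);cv2.imwrite("pics/w2.png",a[...,::-1]);cv2.imwrite("pics/s2.png",b[...,::-1])
shift([.590,-.138,.200])
print(proj(k,[[.590,-.138,.07]]))
```

```text
t 6.0833 pos [ 0.6236 -0.0121  0.1976] tool axes
 [[-0.948   0.3182 -0.0024]
 [ 0.3182  0.948  -0.0012]
 [ 0.0019 -0.0019 -1.    ]]
shift mm [  -8.2 -130.1   -2.2]
level dr [-0.0019 -0.0019  0.    ] F [-0.05 -0.57 -3.27] w 16.7096698899518 39.995665261521935
[[126.88882742 193.30778518]]
```

View pics/ws2.png

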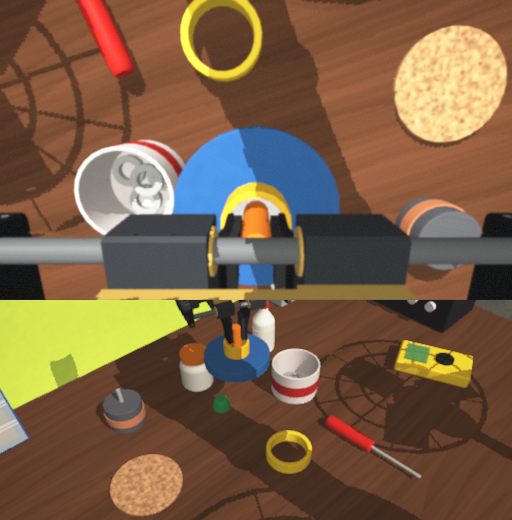

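The upper half is the wrist view: tin mouth near (127,190), partly behind the hand, lids held. The lower half is the side view, with both lids hanging nested and level.

Run:
```python
from h import *
from scipy.optimize import least_squares
a=cv2.imread("pics/w2.png");h=cv2.cvtColor(a,cv2.COLOR_BGR2HSV);H,S,V=cv2.split(h)
s=get_state();k=cam("wrist",s)
m=((S<60)&(V>120));o=np.zeros_like(m);o[135:215,65:182]=m[135:215,65:182]
b=cv2.convexHull(biggest(o))[:,0];b=b[(b[:,1]<208)&(b[:,0]<160)];print(b.tolist())
P=np.array([at_z(k,p,.07)[:2] for p in b])
r=least_squares(lambda c:np.hypot(*(P-c).T)-.05,[.59,-.138],loss="soft_l1",f_scale=.001);print("wrist tin",r.x,(1e3*r.fun).round(1))
# top picture, model hull of whole visible white rim with fixed radius
a=cv2.imread("pics/top.png");h=cv2.cvtColor(a,cv2.COLOR_BGR2HSV);H,S,V=cv2.split(h);k=cam("top")
m=((S<60)&(V>130));o=np.zeros_like(m);o[145:215,290:360]=m[145:215,290:360]
b=cv2.convexHull(biggest(o))[:,0];P=np.array([at_z(k,p,.07)[:2] for p in b])
r=least_squares(lambda c:np.hypot(*(P-c).T)-.05,[.59,-.138],loss="soft_l1",f_scale=.001);print("top tin",r.x,(1e3*r.fun).round(1))
```

```text
[[136, 144], [144, 146], [151, 149], [155, 151], [76, 203], [75, 199], [74, 193], [74, 182], [75, 177], [76, 174], [78, 169], [82, 163], [91, 154], [94, 152], [102, 148], [106, 147], [111, 146], [123, 144]]
wrist tin [ 0.58983496 -0.14041564] [ 2.7  3.9  4.7  5.3  1.7  1.4  1.1  0.7  0.5  0.2  0.1 -0.5 -0.9 -1.
 -1.  -1.3 -1.3  0.2]
top tin [ 0.59180477 -0.1400418 ] [ 1.2  1.2  1.4  0.7  0.6  0.6  0.5  1.   1.   1.  -0.   0.2  0.5  0.9
  1.   1.6  1.6  2.1  2.6  2.2  1.2  0.8  0.8  0.2  0.6]
```

Call:
send_rows(xyz=[[-1,-6,0],[-2,-20,0],[-4,-42,2],[-6,-66,7],[-8,-90,14],[-9,-110,22],[-10,-123,30],[-10,-130,36],[-10,-132,38],[-10,-132,38]], dr=[[0,0,0],[-0.002,-0.002,0],[-0.002,-0.002,0],[-0.002,-0.002,0],[-0.002,-0.002,0],[-0.002,-0.002,0],[-0.002,-0.002,0],[-0.002,-0.002,0],[-0.002,-0.002,0],[-0.002,-0.002,0]])

```text
time: 6.92
position: [0.5903, -0.141, 0.1593]
tool_rot: [-0.508, -3.099, -0.0]
ft_force: [0.7, 1.0, -4.8]
grip_width: 0.2
grip_force: 40.0
```

Call:
send_rows(xyz=[[0,0,0],[0,0,0],[0,0,0],[0,0,0],[0,0,0],[0,0,0],[0,0,0],[0,0,0],[0,0,0],[0,0,0]], dr=[[0,0,0],[0,0,0],[0,0,0],[0,0,0],[0,0,0],[0,0,0],[0,0,0],[0,0,0],[0,0,0],[0,0,0]])

```text
time: 7.75
position: [0.591, -0.1404, 0.1598]
tool_rot: [0.507, 3.1, 0.0]
ft_force: [-0.0, -0.3, -4.2]
grip_width: 0.198
grip_force: 40.0
```

Run:
```python
from h import *
b=get_image("side");t=get_image("top");w=get_image("wrist")
c=[cv2.resize(x,None,fx=f,fy=f,interpolation=cv2.INTER_CUBIC) for x,f in((b[100:220,225:365],2.8),(t[130:250,260:400],2.8))]
cv2.imwrite("pics/st3.png",np.hstack(c)[...,::-1]);cv2.imwrite("pics/side3.png",b[...,::-1]);cv2.imwrite("pics/top3.png",t[...,::-1])
shift([.591,-.140,.160])
```

```text
t 7.9 pos [ 0.591  -0.1404  0.1598] tool axes
 [[-9.480e-01  3.182e-01  1.000e-04]
 [ 3.182e-01  9.480e-01  1.000e-04]
 [-0.000e+00  1.000e-04 -1.000e+00]]
shift mm [ 0.1  0.4 -0.2]
level dr [0.0001 0.     0.    ] F [ 0.58  1.04 -4.18] w 16.613688742135697 39.99566042795777
```

View pics/st3.png

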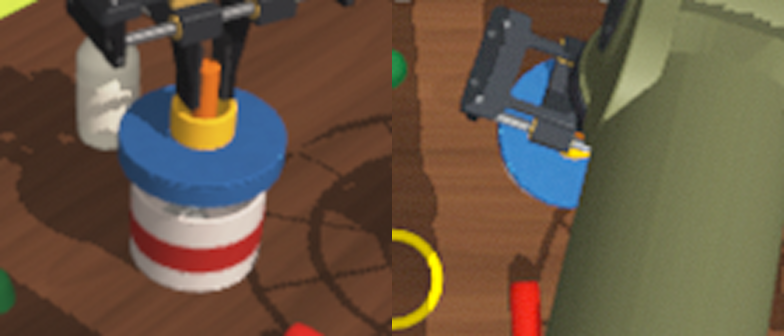

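The side crop shows the lids level over the tin, lid centre near crop x=203 and tin band centre near x=197. I'll check that against the projected axis.

Run:
```python
from h import *
k=cam("side");print(proj(k,[[.591,-.14,z] for z in(.025,.035,.11,.16)]),"1mm y:",proj(k,[[.591,-.13,.11]]))
im=cv2.imread("pics/side3.png");h=cv2.cvtColor(im,cv2.COLOR_BGR2HSV);H,S,V=cv2.split(h)
def box(m):
    o=np.zeros(m.shape,bool);o[100:220,255:345]=m[100:220,255:345];c=biggest(o);return c.min(0),c.max(0),(c.min(0)+c.max(0))/2
print("lid",box((H>100)&(H<125)&(S>130)),"band",box(((H<6)|(H>174))&(S>150)&(V>50)))
```

```text
[[293.76538759 180.21544676]
 [294.00997563 176.69674476]
 [295.9743009  148.43749126]
 [297.42616791 127.55058496]] 1mm y: [[292.52655839 150.57396868]]
lid (array([268, 131], dtype=int32), array([326, 173], dtype=int32), array([297., 152.])) band (array([271, 176], dtype=int32), array([318, 196], dtype=int32), array([294.5, 186. ]))
```

Call:
send_rows(xyz=[[0,0,3],[0,0,6],[0,0,10],[0,0,14],[0,0,18],[0,0,22],[0,0,25],[0,0,28],[0,0,30],[0,0,30]], dr=[[0,0,0],[0,0,0],[0,0,0],[0,0,0],[0,0,0],[0,0,0],[0,0,0],[0,0,0],[0,0,0],[0,0,0]])

```text
time: 8.73
position: [0.5908, -0.1404, 0.1293]
tool_rot: [-0.506, -3.1, 0.0]
ft_force: [0.3, -0.0, -3.8]
grip_width: 0.195
grip_force: 40.0
```

Call:
send_rows(xyz=[[0,0,1],[0,0,2],[0,0,3],[0,0,4],[0,0,5],[0,0,5.5],[0,0,5.5],[0,0,5.5],[0,0,5.5],[0,0,5.5]], dr=[[0,0,0],[0,0,0],[0,0,0],[0,0,0],[0,0,0],[0,0,0],[0,0,0],[0,0,0],[0,0,0],[0,0,0]])

```text
time: 9.57
position: [0.5911, -0.1403, 0.1246]
tool_rot: [0.506, 3.1, 0.0]
ft_force: [-1.2, 1.5, -0.2]
grip_width: 0.192
grip_force: 40.0
```

Weight has transferred to the tin at the expected seated height. Releasing now.

Call:
send_rows(xyz=[[0,0,0],[0,0,0],[0,0,0],[0,0,0],[0,0,0],[0,0,0],[0,0,0],[0,0,0],[0,0,0],[0,0,0]], dr=[[0,0,0],[0,0,0],[0,0,0],[0,0,0],[0,0,0],[0,0,0],[0,0,0],[0,0,0],[0,0,0],[0,0,0]], jaw=84)

```text
time: 10.4
position: [0.591, -0.1404, 0.1243]
tool_rot: [-0.506, -3.1, -0.0]
ft_force: [-0.3, 0.5, 0.6]
grip_width: 0.869
grip_force: 0.0
```

Call:
send_rows(xyz=[[0,0,-5],[0,0,-15],[0,0,-30],[0,0,-50],[0,0,-70],[0,0,-85],[0,0,-95],[0,0,-100],[0,0,-100],[0,0,-100]], dr=[[0,0,0],[0,0,0],[0,0,0],[0,0,0],[0,0,0],[0,0,0],[0,0,0],[0,0,0],[0,0,0],[0,0,0]])

```text
time: 11.23
position: [0.5908, -0.1403, 0.2239]
tool_rot: [-0.506, -3.1, -0.0]
ft_force: [0.1, -0.2, -0.6]
grip_width: 0.966
grip_force: 0.0
```

Run:
```python
from h import *
s=get_state();a=get_image("wrist");b=get_image("side");k=cam("wrist",s)
cv2.imwrite("pics/ws4.png",np.vstack([a[:300],cv2.resize(b[80:230,200:400],None,fx=2.56,fy=2)[:290]])[...,::-1])
H,S,V=cv2.split(cv2.cvtColor(a,cv2.COLOR_RGB2HSV))
m=biggest((H>100)&(H<125)&(S>150)&(V>60));print("lid",circ(k,cv2.convexHull(m)[:,0],.079))
y=biggest((H>20)&(H<32)&(S>150)&(V>100));print(y.min(0),y.max(0))
print(proj(k,[[.591,-.14,z] for z in(.079,.103,.135)]))
shift([.591,-.140,.2])
```

```text
lid (array([ 0.58991068, -0.13987581]), np.float64(0.05875730891352857))
[302   0] [380  74]
[[256.05537859 181.39174051]
 [256.08187843 187.12265915]
 [256.12501704 196.45191978]]
t 11.3333 pos [ 0.5904 -0.1402  0.2231] tool axes
 [[-9.481e-01  3.181e-01 -2.000e-03]
 [ 3.181e-01  9.481e-01  3.000e-04]
 [ 2.000e-03 -3.000e-04 -1.000e+00]]
shift mm [-0.6  0.4 23.1]
level dr [-0.0003 -0.002   0.    ] F [ 0.29 -0.34  0.04] w 83.93566882484573 0.0
```

View pics/ws4.png

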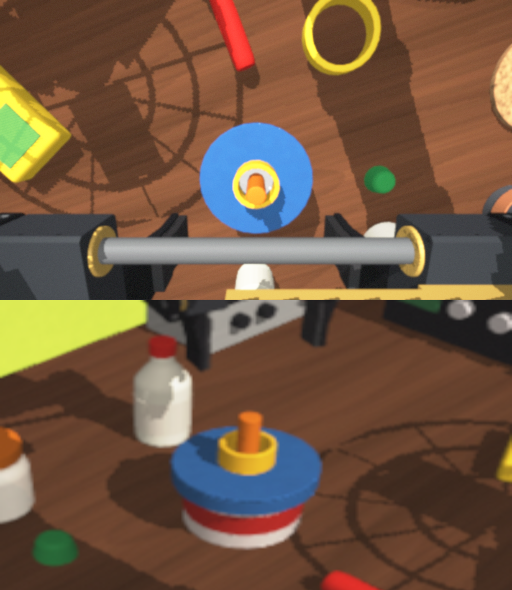

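The wrist view shows the lids centred at (256,178). The side crop shows them seated level on the tin and released. Next I go down to the collar, with the fingertips 3 mm above the plate.

Call:
send_rows(xyz=[[0,0,12],[0,0,34],[0,0,56],[0,0,76],[0,0,93],[0,0,106],[0,0,115],[0,0,121],[0,0,124],[0,0,124.5]], dr=[[0,0,0],[0,0,0],[0,0,0],[0,0,0],[0,0,0],[0,0,0],[0,0,0],[0,0,0],[0,0,0],[0,0,0]])

```text
time: 12.17
position: [0.591, -0.1404, 0.0996]
tool_rot: [-0.506, -3.1, 0.0]
ft_force: [0.1, -0.2, -0.1]
grip_width: 0.967
grip_force: 0.0
```

Call:
send_rows(xyz=[[0,0,0],[0,0,0],[0,0,0],[0,0,0],[0,0,0],[0,0,0],[0,0,0],[0,0,0],[0,0,0],[0,0,0]], dr=[[0,0,0],[0,0,0],[0,0,0],[0,0,0],[0,0,0],[0,0,0],[0,0,0],[0,0,0],[0,0,0],[0,0,0]], jaw=52, grip_force=25)

```text
time: 13.0
position: [0.591, -0.1404, 0.0998]
tool_rot: [0.506, 3.1, 0.0]
ft_force: [-0.1, -0.1, -0.4]
grip_width: 0.599
grip_force: 0.0
```

Call:
send_rows(xyz=[[0,0,0],[0,0,0],[0,0,0],[0,0,0],[0,0,0],[0,0,0],[0,0,0],[0,0,0],[0,0,0],[0,0,0]], dr=[[0,0,0],[0,0,0],[0,0,0],[0,0,0],[0,0,0],[0,0,0],[0,0,0],[0,0,0],[0,0,0],[0,0,0]], jaw=38)

```text
time: 13.83
position: [0.591, -0.1403, 0.0998]
tool_rot: [0.506, 3.1, 0.0]
ft_force: [1.0, 0.5, 0.3]
grip_width: 0.519
grip_force: 25.0
```

Call:
send_rows(xyz=[[0,0,-1],[0,0,-2],[0,0,-4],[0,0,-6],[0,0,-8],[0,0,-10],[0,0,-11],[0,0,-12],[0,0,-12],[0,0,-12]], dr=[[0,0,0],[0,0,0],[0,0,0],[0,0,0],[0,0,0],[0,0,0],[0,0,0],[0,0,0],[0,0,0],[0,0,0]])

```text
time: 14.67
position: [0.591, -0.1404, 0.1118]
tool_rot: [0.506, 3.1, 0.0]
ft_force: [-1.0, 0.1, -1.9]
grip_width: 0.523
grip_force: 25.0
```

Run:
```python
from h import *
b=get_image("side")
cv2.imwrite("pics/s5.png",cv2.resize(b[80:230,200:400],None,fx=3,fy=3)[...,::-1])
shift([.591,-.1404,.195])
```

```text
t 14.7167 pos [ 0.5909 -0.1403  0.1117] tool axes
 [[-9.480e-01  3.182e-01 -1.000e-04]
 [ 3.182e-01  9.480e-01  1.000e-04]
 [ 1.000e-04  1.000e-04 -1.000e+00]]
shift mm [ -0.1  -0.  -83.3]
level dr [ 0.0001 -0.0001 -0.    ] F [ 0.23 -0.46 -1.69] w 44.97076040019588 24.999629510566592
```

View pics/s5.png

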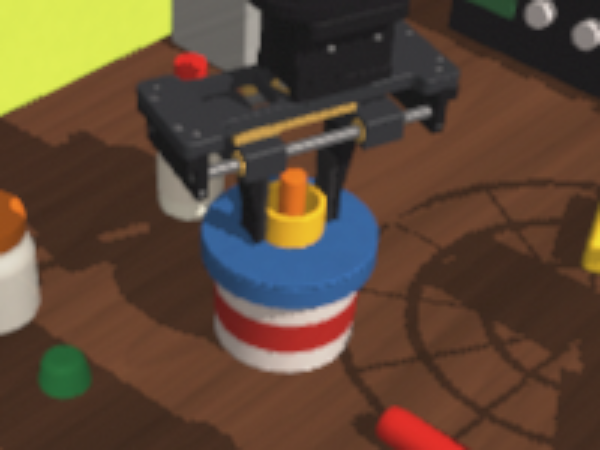

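The outer lid is up 12 mm and level, the load is 1.9 N (that lid alone), and the knob at crop (292,190) stands lower in the collar. I'll continue straight up.

Call:
send_rows(xyz=[[0,0,-4],[0,0,-11],[0,0,-21],[0,0,-32],[0,0,-44],[0,0,-56],[0,0,-67],[0,0,-76],[0,0,-82],[0,0,-85]], dr=[[0,0,0],[0,0,0],[0,0,0],[0,0,0],[0,0,0],[0,0,0],[0,0,0],[0,0,0],[0,0,0],[0,0,0]])

```text
time: 15.55
position: [0.5915, -0.1405, 0.1982]
tool_rot: [0.506, 3.099, 0.0]
ft_force: [-0.2, -0.1, -2.4]
grip_width: 0.517
grip_force: 25.0
```

Call:
send_rows(xyz=[[0,0,-1],[0,0,-2],[0,0,-2],[0,0,-2],[0,0,-2],[0,0,-2],[0,0,-2],[0,0,-2],[0,0,-2],[0,0,-2]], dr=[[0,0,0],[0,0,0],[0,0,0],[0,0,0],[0,0,0],[0,0,0],[0,0,0],[0,0,0],[0,0,0],[0,0,0]])

```text
time: 16.38
position: [0.591, -0.1404, 0.1988]
tool_rot: [0.506, 3.1, 0.0]
ft_force: [-0.0, 0.7, -1.9]
grip_width: 0.514
grip_force: 25.0
```

Run:
```python
from h import *
b=get_image("side")
cv2.imwrite("pics/s6.png",cv2.resize(b[60:230,200:400],None,fx=3,fy=3)[...,::-1])
shift([.591,-.1404,.199])
```

```text
t 16.4333 pos [ 0.591  -0.1404  0.1988] tool axes
 [[-9.480e-01  3.182e-01  1.000e-04]
 [ 3.182e-01  9.480e-01  1.000e-04]
 [-0.000e+00  1.000e-04 -1.000e+00]]
shift mm [ 0.  -0.  -0.2]
level dr [0.0001 0.     0.    ] F [-0.1   0.54 -1.5 ] w 45.12338882455672 24.999584583565593
```

View pics/s6.png

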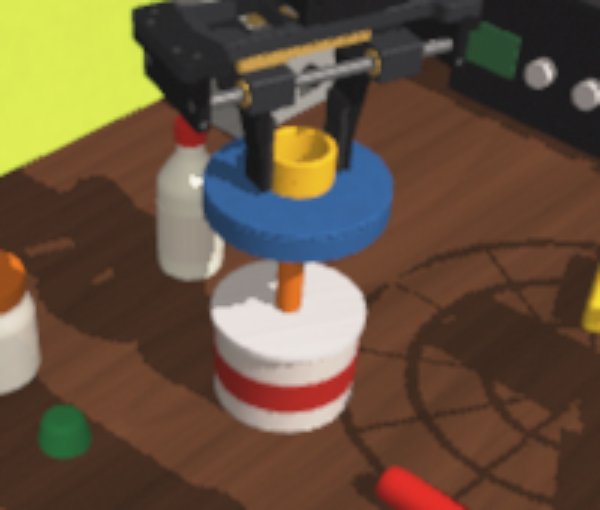

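The outer lid is held level with its edge at about 157 mm, and the inner lid is seated flat on the tin with its knob at (290,285), clear of the outer lid. Handing in.

```bash
python3 -c "
from bench import *
print(close_job())"
```

```text
the job is handed in; nothing more can be done
None
```

I handed the job in at about 16 s of the 45 s allowed: the inner lid is seated in the tin, and the outer lid is held level and still above it by its collar, lower edge about 157 mm above the bench; no verdict came back.

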